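# Post the spent battery packs through the return box's sprung flap

### The arm

A 6-joint arm with a two-finger parallel gripper is mounted at the origin on the work surface. World frame = base frame: x ahead of the robot, y to its left, z up, the work surface at z = 0. Lengths are in m, angles in rad, forces in N, time in s.
With the tool pointing down it reaches from about 0.375 to 0.975 m from the base axis. Payload 3.8 kg.
Tool frame: the origin (TCP) lies on the centre line of the jaws, within the pads' length; the fingertips stand 14 mm ahead of it and the grasp point (between the pads) lies 5 mm behind it; x points along the fingers, y is the direction in which the jaws open and shut, and the axes are right-handed (so a half turn about x gives the same grasp; the last joint's range is limited). The gripper opens to 85 mm and grips with 20 to 120 N. Pads are 22 mm wide; open, the fingers measure 114 mm over their backs; the gripper's body (76 mm by 85 mm) begins 54 mm behind the grasp point. The pads swing forward as they close: fully open they stand 13 mm farther back than shut.
Start: joints at [1.167, 0.264, 1.604, -0, 1.274, -0.037], TCP at [0.242, 0.63, 0.245] pointing down, gripper open.
Joint ranges: [-2.63, 2.63], [-0.94, 2.18], [0.31, 2.57], [-1.31, 4.45], [0, 2.66], [-2.55, 2.55]. Speed limits (rad/s): [2.57, 2.57, 3.14, 3.14, 3.14, 3.14].

### API

Orientations are given as a rotation vector (axis times angle).
In Python, from workcell import bot gives the robot as it stands.
- The arm moves only by the shell command python3 -m creep 'ROWS' [FORCE]. ROWS is JSON, a list of rows, each an object with "grip": the finger opening in cm, from 0 to 8.54; "dp": the shift along the tool's x, y, z in cm, a list of three; "rotation": the turn, a rotation vector about the tool's x, y, z in rad, a list of three. A call has 1 to 5 rows; each row is the pose to reach, as a shift and turn from the pose commanded when the call began, along the tool's axes at that moment; what a row does not reach only later rows make up. A row lasts 1/12 s, in which the tool goes at most 41.7 mm and 7.16 degrees, less where a joint would pass 70% of its speed; a pose out of reach is approached as far as the arm can. A call with a gripper value outside its range is refused whole. The fingers move at their own pace and stop on an object; FORCE is the grip in N (left out, the last holds). Time passes only in rows, so rows that repeat a pose let the fingers close. It gives the time, the measured TCP pose, the force and the opening at its end, in the units of the state.
- bot.read_state(): the state, without advancing time (a new reading comes with each control period).
- bot.read_camera(name): name is "side" or "top"; returns (picture, depth): 384x512x3 uint8, red, green, blue; 384x512 float32, m along the optical axis (not along the pixel's ray), 0 where there is no reading.
- bot.get_calibration(name): a dict with "fx", "fy", "cx", "cy" (pixels), "rvec" (rotation vector, rad) and "tvec" (3), from world to camera coordinates, as OpenCV has them. Camera axes: x right, y down, z forward; pixel columns grow to the right and rows downward; lengths in m; the calibration is good to about 2 mm. A picture is of the moment at which its call begins. get_calibration takes no time and is no camera call.
- bot.finish_job(): hands the job in, once; it reports no verdict.
The state is a dict: "time": time; "q": joint angles; "joint_vel": joint speeds; "joint_torque": joint torques, N m; "tool_pos": TCP position; "tcp_rot": TCP orientation; "wrist_force": force on the tool from outside, world axes, zero at the start; "torque": the same for the moment, N m; "width": opening from 0.0 (shut) to 1.0 (fully open).
Only numpy, scipy, OpenCV 4.12 (cv2) and the standard library are available. Lean on these libraries where they do the work, as an engineer would, in place of code of your own. Each camera call takes 0.05 s, during which the arm holds its last target.

### The job

The two tool-battery packs lying one on the other on the bench are spent. Put them in the battery return box one at a time: lay each lengthwise on the box's sill and push it in, so that the pack itself holds the sprung flap open, until it drops down inside and the flap has swung fully shut behind it. Leave the charger with its good pack, the cordless drill, the spray can and the blue beaker where they are.

Things in the scene. Friction and masses are not known exactly. Their poses are not given: they have to be found in the camera images.
- box: fixed grey steel battery return box, 280 mm deep (x), 200 wide (y), 238 high, flat roof with a clear window. Origin at bench level below the middle of its opening, in the upright front face; +x is level and leads straight in, z up. Opening: 92 mm wide, 74 high, its lower edge level with the sill; above it 4 mm of header up to the roof. The sill in front is 160 mm above the bench
- mouth (a point): middle of the opening's lower edge: on the box's front face, on the top of its sill; axes as the box's. The sill is a bare steel shelf 112 mm wide, level from 135 mm in front of the face (its outer end) to 18 mm behind it, where a steep slick chute leads down: a pack is free to tip over that edge once its middle is past it, and slides right in when its rear end is pushed up to the face
- flap (a joint): angle of the steel flap closing the opening, rad: 0 shut (upright, in the face), grows as it is pushed inwards and up, at most 1.6. Hinged along the opening's top edge, 71 mm long, 88 wide. A spring shuts it (0.08 N m at 0, 0.04 more per rad): a pack's nose needs up to about 4 N to open it; it then rides on the pack's top at 0.9 to 1.4 rad
- compact_mid (a point): centre of the compact spent battery pack, lying loose on top of the large one, askew: black block 116 mm long (its x), 64 wide (y), 44 high (z up), about 0.45 kg; the point is half-way along, across and up (22 mm above its underside). Plain-sided up to 34 mm; on top a grey rail block 10 mm high, 46 wide, 92 long (6 mm short of the -x end, 18 of the +x end). Either end may go in first
- large_mid (a point): centre of the large spent battery pack, lying loose on the bench: black block 116 mm long (its x), 64 wide (y), 52 high (z up), about 0.62 kg; the point is half-way along, across and up (26 mm above its underside). Plain-sided up to 42 mm; on top a grey rail block 10 mm high, 46 wide, 92 long (6 mm short of the -x end, 18 of the +x end). Either end may go in first
- spray_can: bystander: upright aerosol can with its cap on, 65 mm across, 235 mm high; origin at the centre of its foot
- beaker: bystander: upright blue plastic beaker, 80 mm across at the rim, 95 mm high; origin at the centre of its foot
- drill: bystander: cordless drill lying on its side, some 240 mm long by 200 mm, 66 mm high; origin on the bench under the middle of its handle; motor housing along its x at y = +0.08, pack foot at y = -0.06
- charger: bystander: grey charger 170 mm long (x), 110 mm wide (y), 48 mm high, with a good battery pack docked upside down on it, 102 mm high together; origin at the centre of its underside
There are look-alikes about, which are no part of the job. What is shaped like the part that bears large_mid but brown, green or pink is not meant.

How it is judged:
By the outcome, as a careful person would: the job done as asked, in the order asked, and still so for the second after the job is handed in, with the robot touching nothing.
It also fails if it takes over 72 s, if anything falls off the work surface, if the arm or the gripper's body presses on something with over 40 N, if the wrist force passes 120 N, or if a joint passes its speed limit or range.

## Working session

There is one attempt and no reset: what is moved stays moved. The work goes in short steps, Python scripts to look and compute and a shell command to move; the robot and the scene stay as the last step left them, time stands still between calls to the robot, and variables do not carry over. Pictures are saved under pics/ and viewed, and the job is handed in when it is done.

```bash
ls; mkdir -p pics
python3 - <<'E'
from workcell import bot
import cv2,numpy as np
print(bot.read_state())
for n in("side","top"):
    p,d=bot.read_camera(n); np.savez(f"pics/{n}0.npz",p=p,d=d)
    cv2.imwrite(f"pics/{n}0.png",p[:,:,::-1]); print(n,bot.get_calibration(n))
E
```

```text
pics
{'time': 0.0, 'q': array([ 1.16710711e+00,  2.64786489e-01,  1.60540862e+00, -3.14773678e-05,
        1.27369648e+00, -3.68698306e-02]), 'joint_vel': array([-0.00088833,  0.00038749,  0.00091833, -0.00120701,  0.00019167,
       -0.00092162]), 'joint_torque': array([ 1.78587994e-03, -5.15088201e+01, -3.67326558e+01,  2.41938096e-04,
        1.23434613e-02, -1.60879199e-05]), 'tool_pos': array([0.24179802, 0.62943783, 0.24392084]), 'tcp_rot': array([ 0.28604296,  1.55204201, -0.28959371]), 'wrist_force': array([-0.52100358, -0.75974053, -0.45442756]), 'torque': array([-0.00230876,  0.09135969, -0.01160417]), 'width': 1.0040429333406857}
side {'fx': 374.68119593304874, 'fy': 374.68119593304874, 'cx': 259.7388272618693, 'cy': 194.72906891314938, 'rvec': array([ 2.33835463, -0.08545595,  0.04387966]), 'tvec': array([-0.61848362,  0.24236677,  0.95471726])}
top {'fx': 392.9819736932376, 'fy': 392.9819736932376, 'cx': 263.0907420322078, 'cy': 183.3945773943577, 'rvec': array([ 2.22021001, -1.96212118,  0.21877003]), 'tvec': array([0.0758049 , 0.66411296, 0.94336869])}
```

View pics/side0.png

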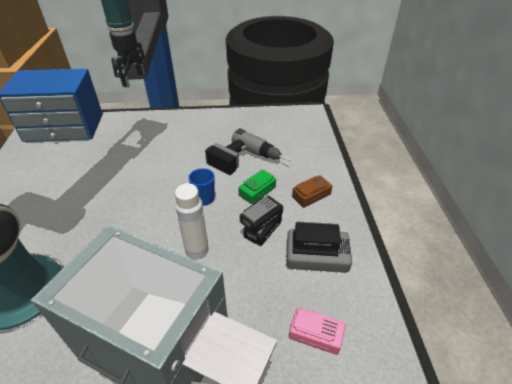

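View pics/top0.png

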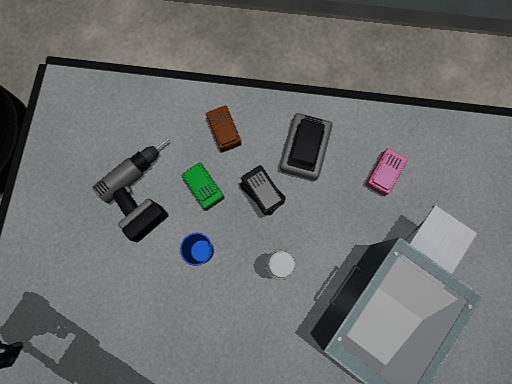

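Candidates in the top view: the black stack at (263,190), brown at (223,128), green at (203,186), pink at (387,171), and the docked good pack at (309,145). The black stack of two is the one meant, because the others are coloured or docked. I'll confirm in a crop and measure it.

```bash
cat > h.py <<'E'
import numpy as np,cv2
from scipy.spatial.transform import Rotation as R
from workcell import bot
def cloud(n,d):
    c=bot.get_calibration(n); v,u=np.mgrid[:384,:512]
    P=np.stack([(u-c['cx'])/c['fx']*d,(v-c['cy'])/c['fy']*d,d],-1)
    Rm=cv2.Rodrigues(c['rvec'])[0]
    W=(P-c['tvec'])@Rm
    W[d<=0]=np.nan
    return W
def proj(n,X):
    c=bot.get_calibration(n)
    K=np.array([[c['fx'],0,c['cx']],[0,c['fy'],c['cy']],[0,0,1]])
    return cv2.projectPoints(np.float64(X).reshape(-1,1,3),c['rvec'],c['tvec'],K,None)[0][:,0]
def load(f):
    z=np.load(f); return z['p'],z['d']
def snap(n,tag):
    p,d=bot.read_camera(n); np.savez(f"pics/{n}{tag}.npz",p=p,d=d); cv2.imwrite(f"pics/{n}{tag}.png",p[:,:,::-1]); return p,d
def boxpts(x,y,z,yaw,L,W,zz):
    c,s=np.cos(yaw),np.sin(yaw)
    return [[x+c*a-s*b,y+s*a+c*b,z0] for z0 in zz for a,b in((-L/2,-W/2),(L/2,-W/2),(L/2,W/2),(-L/2,W/2))]
E
python3 - <<'E'
from h import *
cr=[]
for n,(u,v) in(("top",(263,190)),("side",(262,218))):
    p,d=load(f"pics/{n}0.npz"); W=cloud(n,d)
    b=p[v-40:v+40,u-40:u+40,::-1]; cr.append(cv2.resize(b,(400,400),interpolation=cv2.INTER_CUBIC))
    for lo,hi in((.085,.093),(.093,.102),(.04,.056),(.06,.09)):
        m=np.zeros(d.shape,bool); m[v-40:v+40,u-40:u+40]=1
        m&=(W[...,2]>lo)&(W[...,2]<hi)
        q=W[m]; 
        if len(q)>5:
            r=cv2.minAreaRect(np.float32(q[:,:2]*1000)); print(n,lo,len(q),q.mean(0).round(4),r)
    # table z, sill
    m=(W[...,2]>.15)&(W[...,2]<.17); 
    print(n,'tablez',np.nanmedian(W[...,2][abs(W[...,2])<.02]),'zmed sill',np.nanmedian(W[...,2][m]),m.sum())
    for lo,hi in((.145,.175),(.225,.25)):
        m=((W[...,2]>lo)&(W[...,2]<hi)).astype(np.uint8)
        k,l,s,c=cv2.connectedComponentsWithStats(m)
        for i in range(1,k):
            if s[i,4]>60:
                q=W[l==i]; print(n,lo,s[i],np.nanmedian(q,0).round(3),cv2.minAreaRect(np.float32(q[:,:2]*1000)))
cv2.imwrite("pics/crop.png",np.hstack(cr))
E
```

```text
top 0.085 271 [0.6404 0.1612 0.0877] ((662.7586669921875, 121.1241683959961), (113.684814453125, 153.6168212890625), 39.71513366699219)
top 0.093 774 [0.6366 0.1459 0.0969] ((663.712646484375, 111.23760986328125), (91.83552551269531, 161.24404907226562), 40.08369445800781)
top 0.04 256 [0.7074 0.1042 0.0467] ((677.446044921875, 125.77430725097656), (112.12025451660156, 161.33453369140625), 52.313995361328125)
top 0.06 442 [0.641  0.1535 0.0823] ((661.3657836914062, 120.33263397216797), (117.1619873046875, 156.98312377929688), 38.455543518066406)
top tablez 0.0005420440225094353 zmed sill 0.16019432005106274 2684
top 0.145 [ 410  205   68   69 2446] [ 0.552 -0.272  0.16 ] ((553.1012573242188, -272.47119140625), (113.64532470703125, 114.4889907836914), 60.54233169555664)
top 0.145 [318 240  72 106 357] [ 0.406 -0.074  0.161] ((412.6803283691406, -77.23155975341797), (2.9886364936828613, 279.9117736816406), 60.15800476074219)
top 0.225 [  323   237   160   147 13790] [ 0.367 -0.162  0.237] ((363.0455322265625, -164.75839233398438), (201.832275390625, 280.4577941894531), 60.3773269653320
[... 1976 characters left out ...]
6), (4.663893222808838, 273.31524658203125), 60.3945198059082)
side 0.225 [467   0  45  30 282] [1.802 1.205 0.236] ((1801.0101318359375, 1232.191162109375), (398.770751953125, 17.684879302978516), 89.41754913330078)
side 0.225 [175 183  23  18 322] [0.451 0.084 0.235] ((450.4066162109375, 89.38284301757812), (51.021873474121094, 51.505985260009766), 56.468719482421875)
side 0.225 [  0 217  20  33 259] [ 0.096 -0.024  0.238] ((96.02079772949219, -17.895118713378906), (72.72797393798828, 11.164898872375488), 77.38938903808594)
side 0.225 [   31   224   192   149 15190] [ 0.371 -0.18   0.238] ((363.9360046386719, -163.51846313476562), (201.5696563720703, 284.1569519042969), 60.337181091308594)
```

View pics/crop.png

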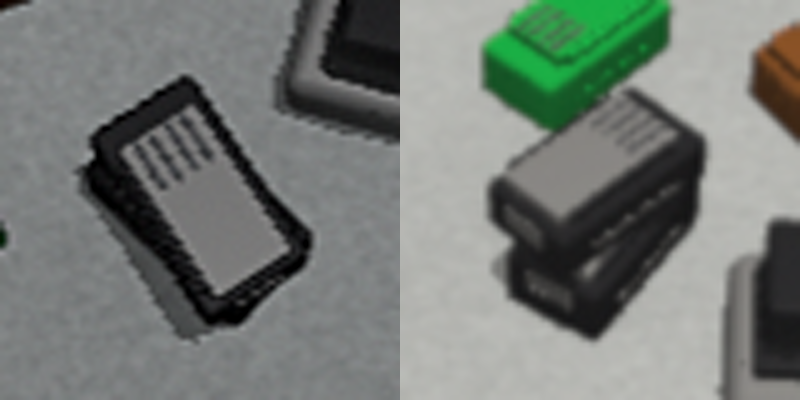

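The crop confirms it: a compact black pack with a grey rail lying askew on a large black pack. Next I'll fit the poses precisely.

Run:
```python
from h import *
for n in("top","side"):
    p,d=load(f"pics/{n}0.npz"); W=cloud(n,d)
    hsv=cv2.cvtColor(p,cv2.COLOR_RGB2HSV)
    near=np.hypot(W[...,0]-.64,W[...,1]-.145)<.10
    for lo,hi in((.091,.102),(.079,.102),(.03,.056),(.006,.05)):
        m=(near&(W[...,2]>lo)&(W[...,2]<hi)&(hsv[...,1]<90)).astype(np.uint8)
        k,l,s,c=cv2.connectedComponentsWithStats(m)
        i=1+s[1:,4].argmax(); q=W[l==i]
        print(n,lo,len(q),np.nanmedian(q,0).round(4),cv2.minAreaRect(np.float32(q[:,:2]*1000)))
# gripper tips, side view
p,d=load("pics/side0.npz"); W=cloud("side",d)
m=(np.hypot(W[...,0]-.242,W[...,1]-.63)<.08)&(W[...,2]>.18)
q=W[m]; print('grip',m.sum(),np.sort(q[:,2])[:15].round(3))
from h import bot
s=bot.read_state(); print(R.from_rotvec(s['tcp_rot']).as_matrix().round(3))
```

```text
top 0.091 741 [0.6284 0.1521 0.0965] ((629.2188110351562, 152.20608520507812), (91.71951293945312, 54.0239143371582), 39.8698844909668)
top 0.079 1088 [0.6303 0.1553 0.0953] ((633.65869140625, 155.93710327148438), (117.34017181396484, 64.19412231445312), 40.3328857421875)
top 0.03 164 [0.7089 0.0982 0.0465] ((709.9573974609375, 91.54357147216797), (64.91696166992188, 27.707326889038086), 65.57646942138672)
top 0.006 180 [0.7053 0.0977 0.0435] ((710.4842529296875, 91.05315399169922), (64.27290344238281, 28.041574478149414), 67.93948364257812)
side 0.091 489 [0.6294 0.1493 0.097 ] ((630.4955444335938, 151.55465698242188), (93.70603942871094, 57.05345153808594), 40.40243911743164)
side 0.079 763 [0.6318 0.144  0.0958] ((635.5161743164062, 153.5973358154297), (117.16719055175781, 63.84988784790039), 39.254486083984375)
side 0.03 259 [0.6344 0.118  0.0414] ((648.5406494140625, 130.1866455078125), (124.33463287353516, 54.71171951293945), 21.90712547302246)
side 0.006 427 [0.6338 0.1182 0.0314] ((649.4190063476562, 131.31439208984375), (126.99111938476562, 55.10264205932617), 22.766498565673828)
grip 2056 [0.243 0.243 0.245 0.247 0.247 0.248 0.248 0.248 0.248 0.248 0.249 0.249
 0.25  0.25  0.25 ]
[[-0.001  0.359  0.933]
 [-0.002  0.933 -0.359]
 [-1.    -0.002 -0.   ]]
```

```bash
cat >> h.py <<'E'
def goal(x,y,z,yaw):
    """tool down, jaw (tool y) axis at yaw deg; print dp cm and rotation"""
    s=bot.read_state(); A=R.from_rotvec(s['tcp_rot'])
    a=np.deg2rad(yaw); ty=np.array([np.cos(a),np.sin(a),0]); tx=np.array([0,0,-1.]); tz=np.cross(tx,ty)
    B=R.from_matrix(np.stack([tx,ty,tz],1))
    dp=A.inv().apply(np.array([x,y,z])-s['tool_pos'])*100
    print('t%.2f pos'%s['time'],s['tool_pos'].round(4),'yaw %.1f'%np.rad2deg(np.arctan2(*A.as_matrix()[1::-1,1])),'dp',dp.round(2),'rot',(A.inv()*B).as_rotvec().round(3),'F',s['wrist_force'].round(1),'w %.3f'%s['width'],'q',s['q'].round(2))
E
python3 -c "
from h import *
goal(.6345,.155,.25,-50)"
```

```text
t0.10 pos [0.2418 0.6295 0.244 ] yaw 69.0 dp [ -0.54 -30.21  53.67] rot [2.077e+00 2.000e-03 1.000e-03] F [-0.1  0.3  0.2] w 0.999 q [ 1.17  0.26  1.61 -0.    1.27 -0.04]
```

```bash
python3 -m creep '[{"grip":8.5,"dp":[-1,-2.0,3.6],"rotation":[0.12,0,0]},{"grip":8.5,"dp":[-1,-4,7.2],"rotation":[0.24,0,0]},{"grip":8.5,"dp":[-1,-6,10.8],"rotation":[0.36,0,0]},{"grip":8.5,"dp":[-1,-8,14.4],"rotation":[0.48,0,0]},{"grip":8.5,"dp":[-1,-10,18],"rotation":[0.6,0,0]}]' ; python3 -c "
from h import *
goal(.6345,.155,.25,-50)"
```

```text
time: 0.52
tool_pos: [0.3748, 0.4705, 0.2548]
tcp_rot: [0.757, 1.435, -0.758]
wrist_force: [-0.1, 1.1, -0.4]
width: 0.995
t0.52 pos [0.3748 0.4705 0.2548] yaw 34.3 dp [ 0.49  3.67 40.7 ] rot [1.471e+00 1.000e-03 0.000e+00] F [-0.1  1.1 -0.4] w 0.995 q [ 0.86  0.12  1.76 -0.    1.27  0.26]
```

```bash
python3 -m creep '[{"grip":8.5,"dp":[0.5,0.3,4],"rotation":[0.12,0,0]},{"grip":8.5,"dp":[0.5,0.7,8],"rotation":[0.24,0,0]},{"grip":8.5,"dp":[0.5,1.1,12],"rotation":[0.36,0,0]},{"grip":8.5,"dp":[0.5,1.4,16],"rotation":[0.48,0,0]},{"grip":8.5,"dp":[0.5,1.8,20],"rotation":[0.6,0,0]}]' ; python3 -c "
from h import *
goal(.6345,.155,.25,-50)"
```

```text
time: 0.93
tool_pos: [0.5031, 0.3159, 0.2498]
tcp_rot: [1.21, 1.209, -1.211]
wrist_force: [0.3, 0.3, 0.2]
width: 0.995
t0.93 pos [0.5031 0.3159 0.2498] yaw -0.1 dp [-0.02 13.16 16.06] rot [0.871 0.001 0.001] F [0.3 0.3 0.2] w 0.995 q [0.52 0.11 1.78 0.   1.26 0.52]
```

```bash
python3 -m creep '[{"grip":8.5,"dp":[0,2.6,3.2],"rotation":[0.12,0,0]},{"grip":8.5,"dp":[0,5.2,6.4],"rotation":[0.24,0,0]},{"grip":8.5,"dp":[0,7.8,9.6],"rotation":[0.36,0,0]},{"grip":8.5,"dp":[0,10.5,12.8],"rotation":[0.48,0,0]},{"grip":8.5,"dp":[0,13.2,16.0],"rotation":[0.6,0,0]}]' ; python3 -c "
from h import *
goal(.6345,.155,.12,-50)"
```

```text
time: 1.35
tool_pos: [0.6357, 0.1567, 0.2498]
tcp_rot: [1.637, 0.862, -1.638]
wrist_force: [0.2, 0.9, -0.0]
width: 0.999
t1.35 pos [0.6357 0.1567 0.2498] yaw -34.5 dp [1.298e+01 1.000e-02 2.000e-01] rot [0.271 0.001 0.001] F [ 0.2  0.9 -0. ] w 0.999 q [0.2  0.22 1.64 0.   1.27 0.81]
```

```bash
python3 -m creep '[{"grip":8.5,"dp":[2,0,0.1],"rotation":[0.12,0,0]},{"grip":8.5,"dp":[4,0,0.2],"rotation":[0.24,0,0]},{"grip":8.5,"dp":[8,0,0.2],"rotation":[0.271,0,0]},{"grip":8.5,"dp":[12,0,0.2],"rotation":[0.271,0,0]},{"grip":8.5,"dp":[13,0,0.2],"rotation":[0.271,0,0]}]' ; python3 -c "
from h import *
goal(.6345,.155,.068,-50)
for n in('top','side'): snap(n,'1')"
```

```text
time: 1.77
tool_pos: [0.6286, 0.1555, 0.1123]
tcp_rot: [1.802, 0.667, -1.826]
wrist_force: [-0.8, -0.1, -1.3]
width: 0.994
t1.77 pos [0.6286 0.1555 0.1123] yaw -49.7 dp [ 4.43  0.45 -0.46] rot [0.005 0.011 0.006] F [-0.8 -0.1 -1.3] w 0.994 q [0.2  0.33 1.78 0.   1.05 1.07]
```

View pics/side1.png

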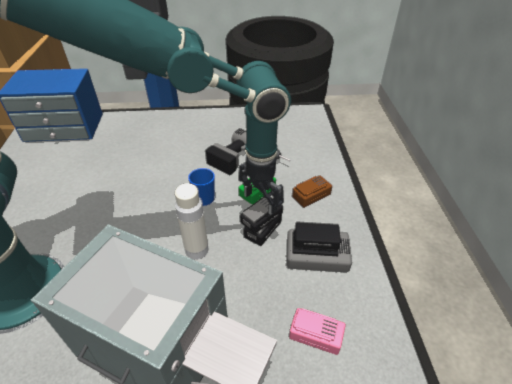

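The fingers straddle the compact pack at about (262,212).

```bash
python3 -c "
from h import *
goal(.6345,.155,.068,-50)
p,d=snap('top','2')
cv2.imwrite('pics/c2.png',cv2.resize(p[130:250,200:330,::-1],(780,720)[:2])[:600])"
```

```text
t1.87 pos [0.6306 0.1563 0.1161] yaw -49.7 dp [ 4.81  0.37 -0.25] rot [0.006 0.008 0.004] F [-0.2  0.4 -0.1] w 0.992 q [ 0.2   0.33  1.77 -0.    1.05  1.07]
```

View pics/c2.png

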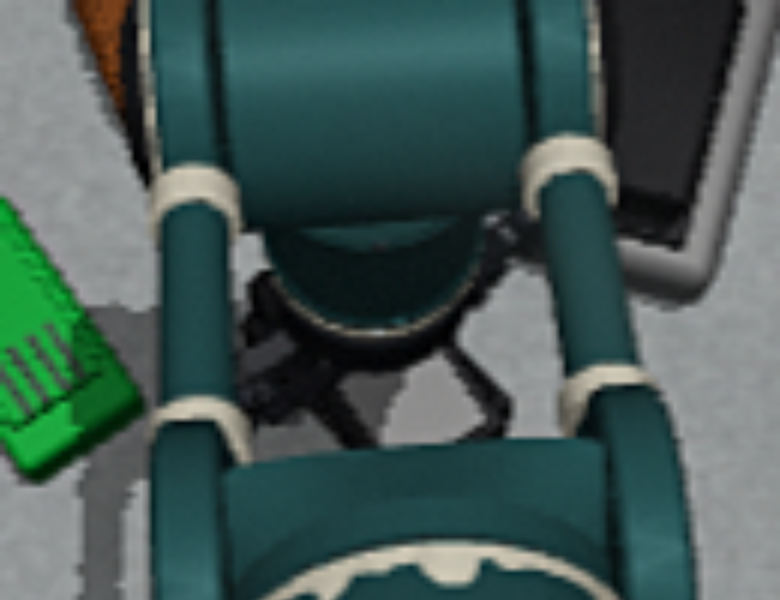

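```bash
python3 -m creep '[{"grip":8.5,"dp":[1.7,0,0],"rotation":[0,0,0]},{"grip":8.5,"dp":[3.4,0,0],"rotation":[0,0,0]},{"grip":8.5,"dp":[4.6,0,0],"rotation":[0,0,0]},{"grip":8.5,"dp":[5.1,0,0],"rotation":[0,0,0]},{"grip":8.5,"dp":[5.1,0,0],"rotation":[0,0,0]}]' ; python3 -c "
from h import *
goal(.6345,.155,.068,-50)"
```

```text
time: 2.33
tool_pos: [0.634, 0.1572, 0.0696]
tcp_rot: [1.813, 0.666, -1.813]
wrist_force: [-1.2, -0.1, -0.4]
width: 0.995
t2.33 pos [0.634  0.1572 0.0696] yaw -49.7 dp [0.16 0.2  0.1 ] rot [0.006 0.    0.   ] F [-1.2 -0.1 -0.4] w 0.995 q [ 0.2   0.38  1.8  -0.    0.96  1.07]
```

```bash
python3 -m creep '[{"grip":8.0,"dp":[0.1,0.2,0.1],"rotation":[0,0,0]},{"grip":7.0,"dp":[0.1,0.2,0.1],"rotation":[0,0,0]},{"grip":5.8,"dp":[0.1,0.2,0.1],"rotation":[0,0,0]},{"grip":5.8,"dp":[0.1,0.2,0.1],"rotation":[0,0,0]},{"grip":5.8,"dp":[0.1,0.2,0.1],"rotation":[0,0,0]}]' 50; python3 -m creep '[{"grip":5.8,"dp":[0,0,0],"rotation":[0,0,0]},{"grip":5.8,"dp":[0,0,0],"rotation":[0,0,0]},{"grip":5.8,"dp":[-1,0,0],"rotation":[0,0,0]},{"grip":5.8,"dp":[-3,0,0],"rotation":[0,0,0]},{"grip":5.8,"dp":[-5,0,0],"rotation":[0,0,0]}]'; python3 -c "
from h import *
goal(.6345,.155,.068,-50)
p,d=snap('side','3')"
```

```text
time: 2.75
tool_pos: [0.6356, 0.1552, 0.0701]
tcp_rot: [1.816, 0.665, -1.811]
wrist_force: [-1.0, 1.0, 5.8]
width: 0.74
time: 3.17
tool_pos: [0.6324, 0.1542, 0.1167]
tcp_rot: [1.808, 0.666, -1.818]
wrist_force: [0.2, 1.1, -4.0]
width: 0.736
t3.17 pos [0.6324 0.1542 0.1167] yaw -49.7 dp [ 4.87  0.09 -0.24] rot [0.006 0.005 0.002] F [ 0.2  1.1 -4. ] w 0.736 q [ 0.2   0.33  1.77 -0.    1.05  1.07]
```

View pics/side3.png

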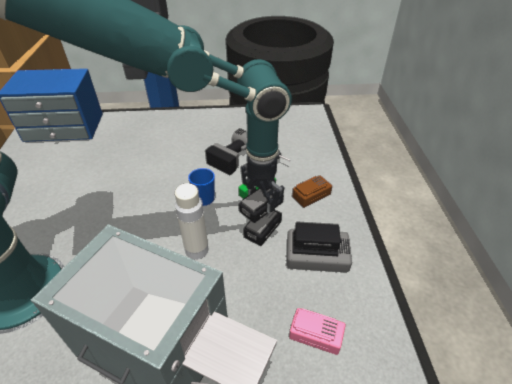

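Compact pack lifted, at (262,203); the large one is still at (263,226). Moving over the sill.

```bash
python3 -m creep '[{"grip":5.8,"dp":[-3.5,0,0],"rotation":[0,0,0]},{"grip":5.8,"dp":[-7,0,0],"rotation":[0.1,0,0]},{"grip":5.8,"dp":[-11,0,0],"rotation":[0.2,0,0]},{"grip":5.8,"dp":[-15,0,0],"rotation":[0.3,0,0]},{"grip":5.8,"dp":[-18,0,0],"rotation":[0.4,0,0]}]';  python3 -c "
from h import *
goal(.542,-.266,.30,-119.6)"
```

```text
time: 3.63
tool_pos: [0.6347, 0.1547, 0.3012]
tcp_rot: [2.063, 0.31, -2.058]
wrist_force: [1.4, -0.1, -3.7]
width: 0.737
t3.63 pos [0.6347 0.1547 0.3012] yaw -72.9 dp [ 0.09 37.48 21.24] rot [ 0.815 -0.002  0.   ] F [ 1.4 -0.1 -3.7] w 0.737 q [ 0.2   0.19  1.59 -0.    1.36  1.47]
```

```bash
python3 -m creep '[{"grip":5.8,"dp":[0,3.4,1.9],"rotation":[0.09,0,0]},{"grip":5.8,"dp":[0,6.8,3.8],"rotation":[0.18,0,0]},{"grip":5.8,"dp":[0,10.2,5.8],"rotation":[0.27,0,0]},{"grip":5.8,"dp":[0,13.6,7.7],"rotation":[0.36,0,0]},{"grip":5.8,"dp":[0,17,9.6],"rotation":[0.45,0,0]}]';  python3 -c "
from h import *
goal(.542,-.266,.30,-119.6)"
```

```text
time: 4.05
tool_pos: [0.5924, -0.0376, 0.2972]
tcp_rot: [-2.142, 0.161, 2.145]
wrist_force: [-0.2, -0.3, -3.3]
width: 0.738
t4.05 pos [ 0.5924 -0.0376  0.2972] yaw -98.6 dp [-0.27 23.33  1.57] rot [ 0.367  0.001 -0.001] F [-0.2 -0.3 -3.3] w 0.738 q [-0.11  0.08  1.72 -0.    1.34  1.62]
```

```bash
python3 -m creep '[{"grip":5.8,"dp":[-0.3,4,0.3],"rotation":[0.08,0,0]},{"grip":5.8,"dp":[-0.3,8,0.6],"rotation":[0.16,0,0]},{"grip":5.8,"dp":[-0.3,12,0.9],"rotation":[0.24,0,0]},{"grip":5.8,"dp":[-0.3,16,1.2],"rotation":[0.3,0,0]},{"grip":5.8,"dp":[-0.3,20,1.4],"rotation":[0.367,0,0]}]';  python3 -m creep '[{"grip":5.8,"dp":[0,1.5,0],"rotation":[0,0,0]},{"grip":5.8,"dp":[0,2.5,0],"rotation":[0,0,0]},{"grip":5.8,"dp":[0,2.5,0],"rotation":[0,0,0]}]';python3 -c "
from h import *
goal(.542,-.266,.177,-119.6)
for n in('top','side'): snap(n,'4')"
```

```text
time: 4.47
tool_pos: [0.5492, -0.2336, 0.3002]
tcp_rot: [-1.93, 0.51, 1.933]
wrist_force: [1.1, -0.4, -4.1]
width: 0.738
time: 4.72
tool_pos: [0.5369, -0.2553, 0.3002]
tcp_rot: [-1.93, 0.51, 1.934]
wrist_force: [-0.3, 0.2, -3.8]
width: 0.736
t4.72 pos [ 0.5369 -0.2553  0.3002] yaw -119.5 dp [12.32  0.67 -0.99] rot [ 0.001  0.002 -0.001] F [-0.3  0.2 -3.8] w 0.736 q [-0.49  0.08  1.71 -0.    1.35  1.6 ]
```

View pics/side4.png

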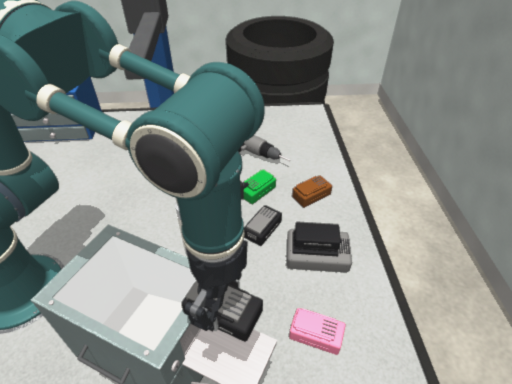

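View pics/top4.png

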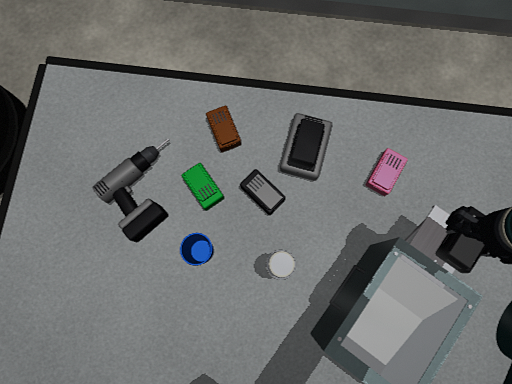

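Pack held over the sill in both views (side (238,312), top (462,250)); the large pack at top (262,191) is now clear. Measuring it, then lowering.

```bash
python3 -m creep '[{"grip":5.8,"dp":[2.5,0.4,-0.5],"rotation":[0,0,0]},{"grip":5.8,"dp":[5.5,0.7,-1.0],"rotation":[0,0,0]},{"grip":5.8,"dp":[8.5,0.7,-1.0],"rotation":[0,0,0]},{"grip":5.8,"dp":[10,0.7,-1.0],"rotation":[0,0,0]},{"grip":5.8,"dp":[10.5,0.7,-1.0],"rotation":[0,0,0]}]'
python3 - <<'E'
from h import *
goal(.542,-.266,.177,-119.6)
p,d=load("pics/top4.npz"); W=cloud("top",d)
near=np.hypot(W[...,0]-.64,W[...,1]-.145)<.09
for lo,hi in((.046,.058),(.034,.058)):
    q=W[near&(W[...,2]>lo)&(W[...,2]<hi)&(p.max(-1)-p.min(-1)<40)]
    print(len(q),cv2.minAreaRect(np.float32(q[:,:2]*1000)))
snap('side','5')
p,d=load("pics/side5.npz"); W=cloud("side",d)
f=np.array([-.8695,.4939]); l=np.array([-.4939,-.8695])
X=(W[...,:2]-[.4847,-.2337]); a=X@f; b=X@l
for nm in('side',):
    m=(abs(b)<.06)&(a>-.16)&(a<0.01)&(W[...,2]>.166)&(W[...,2]<.235)
    print(m.sum(), np.nanpercentile(W[m][:,2],[1,50,99]))
    m2=m&(a<-.09)
    print('rear part a min',np.percentile(a[m2],[0,1,5]),'b',np.percentile(b[m2],[0,2,50,98,100]),'z',np.percentile(W[m2][:,2],[1,50,95,99]))
    r=cv2.minAreaRect(np.float32(np.stack([a[m2],b[m2]],1)*1000));print(r)
im=p.copy(); cv2.imwrite('pics/c5.png',cv2.resize(p[240:384,150:310,::-1],(640,576)))
E
```

```text
time: 5.23
tool_pos: [0.542, -0.2614, 0.1917]
tcp_rot: [-1.927, 0.502, 1.941]
wrist_force: [-0.7, 0.9, -4.5]
width: 0.741
t5.23 pos [ 0.542  -0.2614  0.1917] yaw -119.3 dp [ 1.47  0.4  -0.24] rot [0.006 0.008 0.   ] F [-0.7  0.9 -4.5] w 0.741 q [-0.49  0.17  1.82  0.    1.16  1.59]
739 ((667.5370483398438, 136.30307006835938), (107.22921752929688, 125.54644775390625), 52.69760513305664)
1105 ((663.96826171875, 135.99917602539062), (114.76052856445312, 130.81527709960938), 52.895599365234375)
2277 [0.17033601 0.20921832 0.23384159]
rear part a min [-0.12386525 -0.12324149 -0.122976  ] b [-0.03598288 -0.03245005  0.0028572   0.02725628  0.02841456] z [0.17994076 0.20840979 0.21959571 0.22058204]
((-106.65819549560547, -3.8671417236328125), (33.79869842529297, 64.0514907836914), 0.8806402683258057)
```

View pics/c5.png

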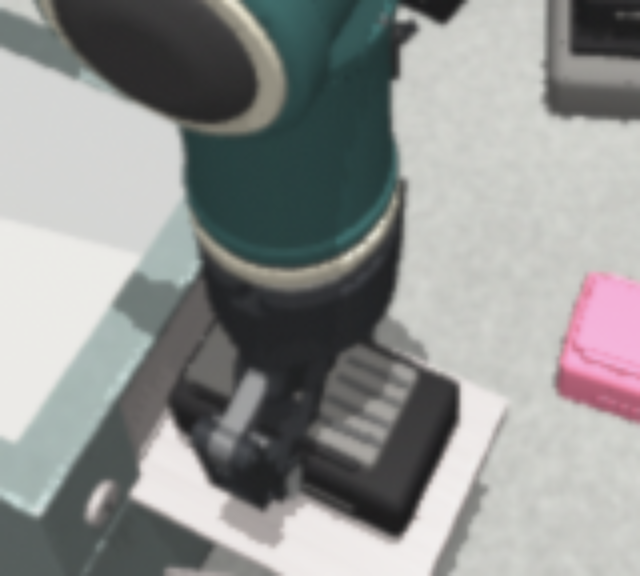

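Crop: pack level just above the sill, rear end at crop (430,470), about 4 mm off centre sideways. Setting it down and releasing.

```bash
python3 -m creep '[{"grip":5.8,"dp":[0.5,0.2,0],"rotation":[0.01,0,0]},{"grip":5.8,"dp":[0.9,0.2,0],"rotation":[0.01,0,0]},{"grip":5.8,"dp":[1.3,0.2,0],"rotation":[0.01,0,0]},{"grip":5.8,"dp":[1.5,0.2,0],"rotation":[0.01,0,0]},{"grip":5.8,"dp":[1.6,0.2,0],"rotation":[0.01,0,0]}]'; python3 -c "
from h import *
goal(.542,-.266,.1757,-119.6)"
```

```text
time: 5.7
tool_pos: [0.543, -0.2666, 0.1808]
tcp_rot: [-1.928, 0.516, 1.926]
wrist_force: [0.5, 0.1, -3.7]
width: 0.736
t5.70 pos [ 0.543  -0.2666  0.1808] yaw -120.0 dp [ 0.51 -0.    0.12] rot [-0.007 -0.001  0.   ] F [ 0.5  0.1 -3.7] w 0.736 q [-0.5   0.18  1.83  0.    1.13  1.6 ]
```

```bash
python3 -m creep '[{"grip":5.8,"dp":[0.2,0,0],"rotation":[-0.007,0,0]},{"grip":5.8,"dp":[0.4,0,0],"rotation":[-0.007,0,0]},{"grip":5.8,"dp":[0.5,0,0],"rotation":[-0.007,0,0]},{"grip":5.8,"dp":[0.6,0,0],"rotation":[-0.007,0,0]},{"grip":5.8,"dp":[0.6,0,0],"rotation":[-0.007,0,0]}]'; python3 -c "
from h import *
goal(.542,-.266,.1757,-119.6)"
```

```text
time: 6.12
tool_pos: [0.5432, -0.2669, 0.1781]
tcp_rot: [-1.934, 0.51, 1.93]
wrist_force: [-5.9, 2.0, 10.5]
width: 0.737
t6.12 pos [ 0.5432 -0.2669  0.1781] yaw -119.6 dp [ 0.24 -0.01  0.15] rot [ 0.001 -0.002 -0.   ] F [-5.9  2.  10.5] w 0.737 q [-0.5   0.18  1.83 -0.    1.13  1.59]
```

Contact with the sill. Opening and lifting off.

```bash
python3 -m creep '[{"grip":6.6,"dp":[-0.2,0,0],"rotation":[0,0,0]},{"grip":7.5,"dp":[-0.2,0,0],"rotation":[0,0,0]},{"grip":8.5,"dp":[-0.2,0,0],"rotation":[0,0,0]},{"grip":8.5,"dp":[-0.2,0,0],"rotation":[0,0,0]},{"grip":8.5,"dp":[-0.2,0,0],"rotation":[0,0,0]}]';python3 -m creep '[{"grip":8.5,"dp":[-1.5,0,0],"rotation":[0,0,0]},{"grip":8.5,"dp":[-4,0,0],"rotation":[0,0,0]},{"grip":8.5,"dp":[-8,0,0],"rotation":[0,0,0]},{"grip":5,"dp":[-9,0,-1],"rotation":[0,0,0]},{"grip":4,"dp":[-9,0,-4],"rotation":[0,0,0]}]'
python3 - <<'E'
from h import *
goal(.542,-.266,.26,-119.6)
p,d=snap('side','6');W=cloud("side",d)
f=np.array([-.8695,.4939]); l=np.array([-.4939,-.8695])
X=(W[...,:2]-[.4847,-.2337]); a=X@f; b=X@l
for lo in(.198,.175):
    m=(abs(b)<.06)&(a>-.16)&(a<0.01)&(W[...,2]>lo)&(W[...,2]<.21)
    print(m.sum(),cv2.minAreaRect(np.float32(np.stack([a[m],b[m]],1)*1000)),np.percentile(W[m][:,2],[50,95]))
E
```

```text
time: 6.53
tool_pos: [0.5427, -0.2665, 0.1761]
tcp_rot: [-1.931, 0.51, 1.931]
wrist_force: [-0.7, 0.1, 0.3]
width: 0.992
time: 6.95
tool_pos: [0.5782, -0.2864, 0.2723]
tcp_rot: [-1.939, 0.511, 1.925]
wrist_force: [1.1, 0.0, 1.0]
width: 0.743
t6.95 pos [ 0.5782 -0.2864  0.2723] yaw -119.6 dp [1.2  0.01 4.16] rot [ 0.001 -0.007  0.   ] F [1.1 0.  1. ] w 0.743 q [-0.5   0.19  1.65  0.    1.3   1.59]
974 ((-46.852657318115234, 14.906562805175781), (112.67613983154297, 131.40940856933594), 72.46619415283203) [0.20493784 0.207314  ]
2272 ((-61.91811752319336, 0.20085525512695312), (119.30646514892578, 130.67333984375), 89.82732391357422) [0.19591356 0.20654115]
```

View pics/side6.png

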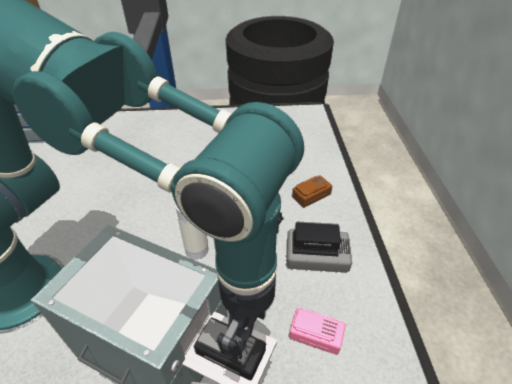

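Pack lies straight on the sill, at (232,345). Going behind it with the jaws at 4 cm to push two-pointed.

```bash
python3 -m creep '[{"grip":4,"dp":[0,0,-2],"rotation":[0,0,0]},{"grip":4,"dp":[0,0,-5],"rotation":[0,0,0]},{"grip":4,"dp":[0,0,-5.5],"rotation":[0,0,0]},{"grip":4,"dp":[0,0,-5.5],"rotation":[0,0,0]}]'; python3 -c "
from h import *
goal(.6238,-.3127,.192,-119.6)"
```

```text
time: 7.33
tool_pos: [0.6262, -0.3139, 0.2646]
tcp_rot: [-1.93, 0.51, 1.933]
wrist_force: [-0.2, -0.2, -0.2]
width: 0.469
t7.33 pos [ 0.6262 -0.3139  0.2646] yaw -119.6 dp [7.26 0.01 0.26] rot [ 0.     0.002 -0.   ] F [-0.2 -0.2 -0.2] w 0.469 q [-0.5   0.3   1.52 -0.    1.32  1.59]
```

```bash
python3 -m creep '[{"grip":4,"dp":[2,0,0],"rotation":[0,0,0]},{"grip":4,"dp":[4.5,0,0],"rotation":[0,0,0]},{"grip":4,"dp":[6.5,0,0],"rotation":[0,0,0]},{"grip":4,"dp":[7.2,0,0],"rotation":[0,0,0]},{"grip":4,"dp":[7.2,0,0],"rotation":[0,0,0]}]'; python3 -c "
from h import *
goal(.6238,-.3127,.192,-119.6)
p,d=snap('side','7');cv2.imwrite('pics/c7.png',cv2.resize(p[240:384,150:310,::-1],(640,576)))"
```

```text
time: 7.75
tool_pos: [0.6228, -0.312, 0.1909]
tcp_rot: [-1.925, 0.508, 1.937]
wrist_force: [-0.8, -0.1, -1.1]
width: 0.464
t7.75 pos [ 0.6228 -0.312   0.1909] yaw -119.6 dp [-0.11  0.01 -0.12] rot [ 0.     0.006 -0.   ] F [-0.8 -0.1 -1.1] w 0.464 q [-0.5   0.34  1.6  -0.    1.2   1.59]
```

View pics/c7.png

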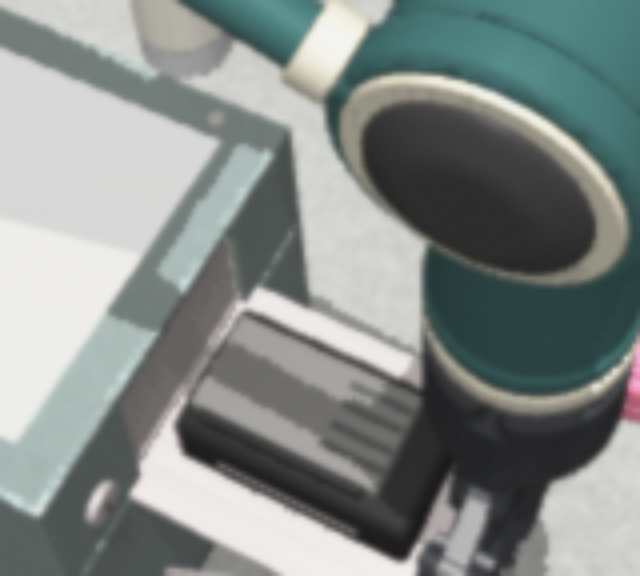

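Crop: pack straight, nose close to the flap, fingers behind its rear end. Pushing.

```bash
python3 -m creep '[{"grip":4,"dp":[0,0,1.3],"rotation":[0,0,0]},{"grip":4,"dp":[0,0,2.6],"rotation":[0,0,0]},{"grip":4,"dp":[0,0,3.9],"rotation":[0,0,0]},{"grip":4,"dp":[0,0,5.2],"rotation":[0,0,0]},{"grip":4,"dp":[0,0,6.5],"rotation":[0,0,0]}]'; python3 -c "
from h import *
goal(.6238,-.3127,.192,-119.6)
p,d=snap('side','8');cv2.imwrite('pics/c8.png',cv2.resize(p[200:384,60:310,::-1],(750,552)))"
```

```text
time: 8.22
tool_pos: [0.5709, -0.2825, 0.1975]
tcp_rot: [-1.94, 0.512, 1.924]
wrist_force: [6.0, -2.9, -1.4]
width: 0.471
t8.22 pos [ 0.5709 -0.2825  0.1975] yaw -119.6 dp [ 0.61  0.02 -6.09] rot [ 0.    -0.008  0.   ] F [ 6.  -2.9 -1.4] w 0.471 q [-0.5   0.22  1.75 -0.    1.17  1.59]
```

View pics/c8.png

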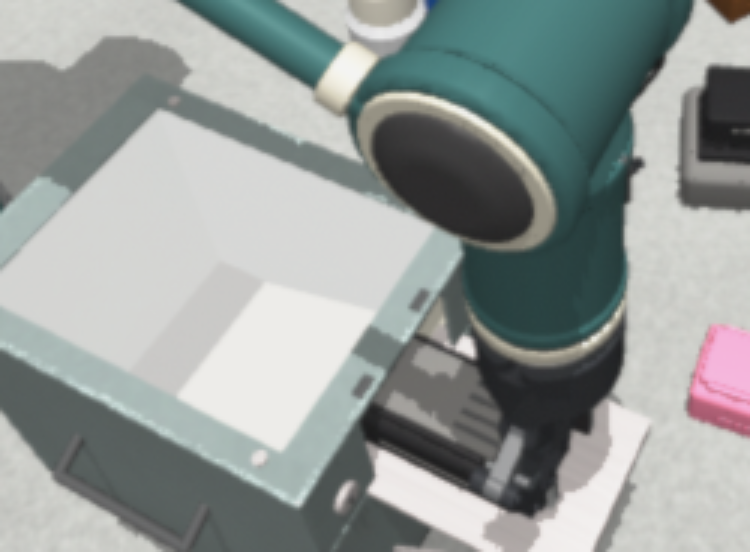

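Crop: nose is through the opening at (390,390), flap pushed in, pack still straight. Continuing.

```bash
python3 -m creep '[{"grip":4,"dp":[0,0,1.2],"rotation":[0,0,0]},{"grip":4,"dp":[0,0,2.4],"rotation":[0,0,0]},{"grip":4,"dp":[0,0,3.6],"rotation":[0,0,0]},{"grip":4,"dp":[0,0,4.6],"rotation":[0,0,0]},{"grip":4,"dp":[0,0,5.2],"rotation":[0,0,0]}]'; python3 -c "
from h import *
goal(.4847+.8695*.012,-.2337-.494*.012,.193,-119.6)
p,d=snap('side','9');cv2.imwrite('pics/c9.png',cv2.resize(p[200:384,60:310,::-1],(750,552)))"
```

```text
time: 8.68
tool_pos: [0.5275, -0.2578, 0.1995]
tcp_rot: [-1.945, 0.513, 1.92]
wrist_force: [6.8, -3.5, 6.4]
width: 0.471
t8.68 pos [ 0.5275 -0.2578  0.1995] yaw -119.6 dp [0.6  0.01 3.72] rot [ 0.    -0.013  0.   ] F [ 6.8 -3.5  6.4] w 0.471 q [-0.5   0.12  1.86 -0.    1.15  1.59]
```

View pics/c9.png

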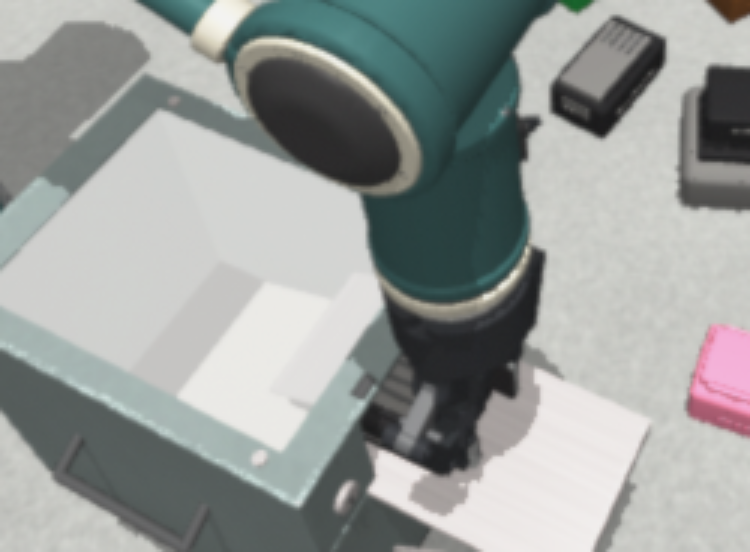

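Crop: flap lifted inside at (330,350), pack about two-thirds in. Continuing to the face.

```bash
python3 -m creep '[{"grip":4,"dp":[0,0,0.8],"rotation":[0,0,0]},{"grip":4,"dp":[0,0,1.6],"rotation":[0,0,0]},{"grip":4,"dp":[0,0,2.4],"rotation":[0,0,0]},{"grip":4,"dp":[0,0,3.0],"rotation":[0,0,0]},{"grip":4,"dp":[0,0,3.2],"rotation":[0,0,0]}]'; python3 -c "
from h import *
goal(.4847+.8695*.012,-.2337-.494*.012,.193,-119.6)
p,d=snap('side','10');cv2.imwrite('pics/c10.png',cv2.resize(p[200:384,60:310,::-1],(750,552)))"
```

```text
time: 9.15
tool_pos: [0.4963, -0.2401, 0.1945]
tcp_rot: [-1.936, 0.511, 1.928]
wrist_force: [10.2, -5.6, -4.9]
width: 0.467
t9.15 pos [ 0.4963 -0.2401  0.1945] yaw -119.6 dp [0.15 0.01 0.13] rot [ 0.    -0.004  0.   ] F [10.2 -5.6 -4.9] w 0.467 q [-0.5   0.07  1.93 -0.    1.14  1.59]
```

View pics/c10.png

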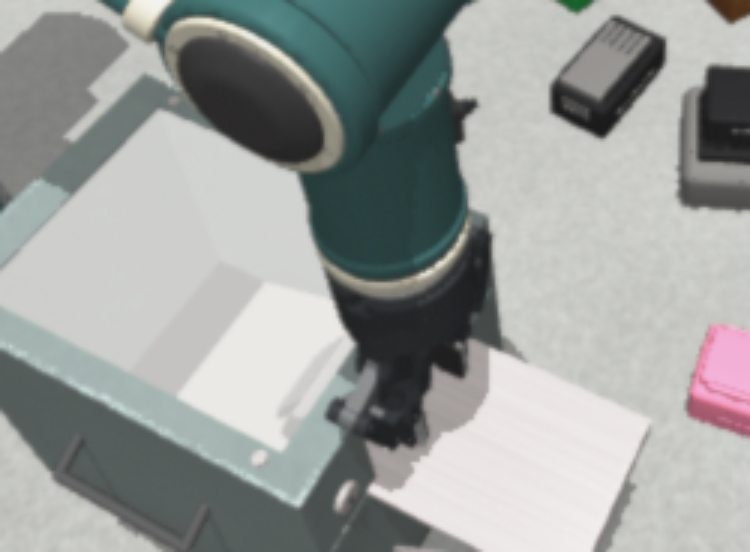

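Fingers are at the face and the flap looks to be on its way down at (310,380). Waiting, then withdrawing.

```bash
python3 -m creep '[{"grip":4,"dp":[0,0,0.1],"rotation":[0,0,0]},{"grip":4,"dp":[0,0,0.1],"rotation":[0,0,0]},{"grip":4,"dp":[0,0,-2],"rotation":[0,0,0]},{"grip":4,"dp":[0,0,-5],"rotation":[0,0,0]},{"grip":4,"dp":[0,0,-8],"rotation":[0,0,0]}]'; python3 -c "
from h import *
goal(.4847+.8695*.012,-.2337-.494*.012,.193,-119.6)
for n in('top','side'): snap(n,'11')
p,d=load('pics/side11.npz')
t,d=load('pics/top11.npz')
cv2.imwrite('pics/c11.png',np.hstack([cv2.resize(p[200:384,60:260,::-1],(400,368)),cv2.resize(t[200:384,310:510,::-1],(400,368))]))"
```

```text
time: 9.62
tool_pos: [0.5646, -0.2788, 0.1938]
tcp_rot: [-1.929, 0.509, 1.934]
wrist_force: [0.7, -0.1, 0.5]
width: 0.466
t9.62 pos [ 0.5646 -0.2788  0.1938] yaw -119.6 dp [0.1  0.02 7.97] rot [ 0.001  0.003 -0.   ] F [ 0.7 -0.1  0.5] w 0.466 q [-0.5   0.22  1.76  0.    1.17  1.59]
```

View pics/c11.png

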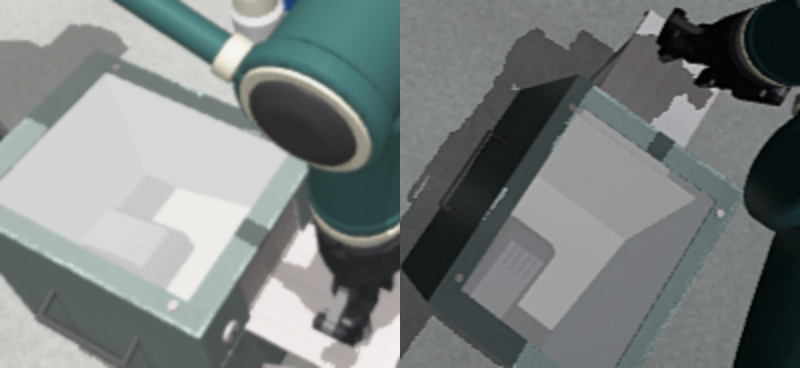

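Both crops show the compact pack on the box floor (left (140,240), right (510,265)) and the flap shut. Now the large pack.

Run:
```python
from h import *
p,d=load("pics/top4.npz"); W=cloud("top",d)
near=np.hypot(W[...,0]-.64,W[...,1]-.145)<.10
for src in("top4","side11"):
  n=src[:-1] if src[-2]!='1' else src[:-2]
  n='top' if src.startswith('top') else 'side'
  p,d=load(f"pics/{src}.npz"); W=cloud(n,d); near=np.hypot(W[...,0]-.64,W[...,1]-.145)<.10
  for lo in(.047,.036):
    m=(near&(W[...,2]>lo)&(W[...,2]<.06)&(p.max(-1).astype(int)-p.min(-1)<30)).astype(np.uint8)
    k,l,s,c=cv2.connectedComponentsWithStats(m); i=1+s[1:,4].argmax(); q=W[l==i]
    print(src,lo,len(q),cv2.minAreaRect(np.float32(q[:,:2]*1000)),np.median(q[:,2]))
goal(.64,.145,.3,-50)
```

```text
top4 0.047 686 ((634.294189453125, 151.55355834960938), (91.96531677246094, 53.685264587402344), 51.4622917175293) 0.05240790317078487
top4 0.036 1005 ((637.3635864257812, 156.15994262695312), (114.75701141357422, 64.48078155517578), 52.50389862060547) 0.05131170571285495
side11 0.047 41 ((711.7952270507812, 90.9765853881836), (43.04645919799805, 12.582454681396484), 87.30778503417969) 0.049069645895618276
side11 0.036 70 ((709.480224609375, 88.66885375976562), (52.05638122558594, 15.766500473022461), 80.42047882080078) 0.04804030730389747
t9.72 pos [ 0.5673 -0.2806  0.1935] yaw -119.6 dp [-10.65 -40.59  14.69] rot [-1.214 -0.    -0.   ] F [-0.1 -0.   0.3] w 0.468 q [-0.5   0.22  1.75 -0.    1.17  1.59]
```

```bash
python3 -m creep '[{"grip":4,"dp":[-3,0,0],"rotation":[0,0,0]},{"grip":5,"dp":[-7,-1,0],"rotation":[-0.1,0,0]},{"grip":6,"dp":[-9.5,-4,1],"rotation":[-0.2,0,0]},{"grip":7,"dp":[-10.5,-7.5,2.5],"rotation":[-0.3,0,0]},{"grip":8.5,"dp":[-10.5,-11,4],"rotation":[-0.4,0,0]}]';python3 -c "
from h import *
goal(.6375,.156,.28,-37.7)"
```

```text
time: 10.13
tool_pos: [0.5853, -0.1635, 0.3036]
tcp_rot: [-2.169, 0.124, 2.158]
wrist_force: [0.9, 0.5, -0.0]
width: 0.935
t10.13 pos [ 0.5853 -0.1635  0.3036] yaw -96.5 dp [  2.34 -32.33  -1.56] rot [-1.026 -0.004 -0.004] F [ 0.9  0.5 -0. ] w 0.935 q [-0.31  0.1   1.69  0.    1.35  1.37]
```

```bash
python3 -m creep '[{"grip":8.5,"dp":[0,-3.6,-0.1],"rotation":[-0.12,0,0]},{"grip":8.5,"dp":[0,-7.4,-0.3],"rotation":[-0.24,0,0]},{"grip":8.5,"dp":[0,-11.2,-0.4],"rotation":[-0.36,0,0]},{"grip":8.5,"dp":[1,-15,-0.6],"rotation":[-0.48,0,0]},{"grip":8.5,"dp":[2,-19,-0.8],"rotation":[-0.6,0,0]}]';python3 -c "
from h import *
goal(.6375,.156,.20,-37.7)"
```

```text
time: 10.55
tool_pos: [0.6135, 0.0255, 0.2796]
tcp_rot: [1.947, 0.486, -1.948]
wrist_force: [0.7, -0.6, -0.4]
width: 1.0
t10.55 pos [0.6135 0.0255 0.2796] yaw -62.0 dp [  7.96 -10.39  -8.25] rot [-0.423  0.     0.   ] F [ 0.7 -0.6 -0.4] w 1.000 q [ 0.    0.13  1.7  -0.    1.31  1.08]
```

```bash
python3 -m creep '[{"grip":8.5,"dp":[1.5,-3,-2.4],"rotation":[-0.12,0,0]},{"grip":8.5,"dp":[3,-6,-4.8],"rotation":[-0.24,0,0]},{"grip":8.5,"dp":[5,-8.5,-6.8],"rotation":[-0.36,0,0]},{"grip":8.5,"dp":[7,-10,-8],"rotation":[-0.423,0,0]},{"grip":8.5,"dp":[8,-10.4,-8.2],"rotation":[-0.423,0,0]}]';python3 -c "
from h import *
goal(.6375,.156,.031,-37.7)"
```

```text
time: 10.97
tool_pos: [0.6361, 0.1573, 0.1956]
tcp_rot: [1.671, 0.825, -1.681]
wrist_force: [-0.9, -0.5, 0.1]
width: 0.992
t10.97 pos [0.6361 0.1573 0.1956] yaw -37.7 dp [16.46  0.26 -0.04] rot [-0.001  0.004  0.005] F [-0.9 -0.5  0.1] w 0.992 q [0.2  0.26 1.7  0.   1.19 0.86]
```

```bash
python3 -m creep '[{"grip":8.5,"dp":[3,0.1,0],"rotation":[0,0,0]},{"grip":8.5,"dp":[6.5,0.2,0],"rotation":[0,0,0]},{"grip":8.5,"dp":[9.5,0.2,0],"rotation":[0,0,0]},{"grip":8.5,"dp":[11.5,0.2,0],"rotation":[0,0,0]},{"grip":8.5,"dp":[12,0.2,0],"rotation":[0,0,0]}]';python3 -c "
from h import *
goal(.6375,.156,.024,-37.7)
p,d=snap('side','12');cv2.imwrite('pics/c12.png',cv2.resize(p[130:270,180:340,::-1],(640,560)))"
```

```text
time: 11.38
tool_pos: [0.6357, 0.151, 0.0741]
tcp_rot: [1.672, 0.819, -1.691]
wrist_force: [-1.6, -0.2, -0.6]
width: 0.997
t11.38 pos [0.6357 0.151  0.0741] yaw -38.2 dp [ 5.   -0.13 -0.55] rot [-0.008  0.008  0.007] F [-1.6 -0.2 -0.6] w 0.997 q [ 0.2   0.38  1.79 -0.    0.98  0.86]
```

View pics/c12.png

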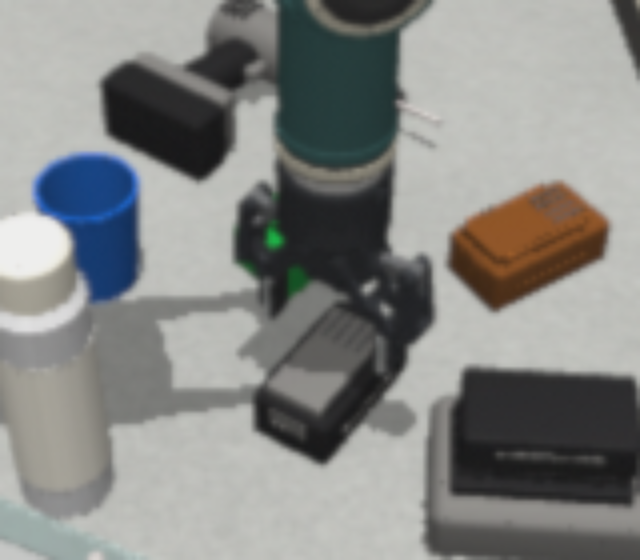

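Run:
```python
from h import *
goal(.6375,.156,.024,-37.7)
p,d=load("pics/top4.npz"); W=cloud("top",d).reshape(-1,3)
u=np.array([np.cos(np.deg2rad(-37.7)),np.sin(np.deg2rad(-37.7))]); v=np.array([-u[1],u[0]])
X=W[:,:2]-[.6375,.156]; a=X@u;b=X@v
for s in(1,-1):
    m=(W[:,2]>.012)&(s*a>.036)&(abs(b)<.02)&(s*a<.15)
    print(s,np.sort(s*a[m])[:5])
```

```text
t11.43 pos [0.6366 0.1513 0.0752] yaw -38.1 dp [ 5.12 -0.2  -0.46] rot [-0.008  0.007  0.005] F [-0.7  0.8 -0.7] w 0.994 q [ 0.2   0.38  1.79 -0.    0.98  0.86]
1 [0.07936504 0.07955642 0.07962423 0.07967458 0.08001429]
-1 []
```

Nothing stands within 79 mm on either side. Going down.

```bash
python3 -m creep '[{"grip":8.5,"dp":[1.5,-0.2,-0.3],"rotation":[-0.008,0,0]},{"grip":8.5,"dp":[3,-0.2,-0.3],"rotation":[-0.008,0,0]},{"grip":8.5,"dp":[4.3,-0.2,-0.3],"rotation":[-0.008,0,0]},{"grip":8.5,"dp":[5,-0.2,-0.3],"rotation":[-0.008,0,0]},{"grip":8.5,"dp":[5.2,-0.2,-0.3],"rotation":[-0.008,0,0]}]';python3 -c "
from h import *
goal(.6375,.156,.024,-37.7)"
```

```text
time: 11.85
tool_pos: [0.6395, 0.1561, 0.0253]
tcp_rot: [1.671, 0.825, -1.677]
wrist_force: [-0.3, -0.3, 0.6]
width: 0.999
t11.85 pos [0.6395 0.1561 0.0253] yaw -37.6 dp [ 0.13 -0.15  0.13] rot [0.002 0.002 0.002] F [-0.3 -0.3  0.6] w 0.999 q [ 0.2   0.44  1.81 -0.    0.9   0.86]
```

```bash
python3 -m creep '[{"grip":8.0,"dp":[0.1,-0.1,0.1],"rotation":[0,0,0]},{"grip":7.0,"dp":[0.1,-0.1,0.1],"rotation":[0,0,0]},{"grip":5.8,"dp":[0.1,-0.1,0.1],"rotation":[0,0,0]},{"grip":5.8,"dp":[0.1,-0.1,0.1],"rotation":[0,0,0]},{"grip":5.8,"dp":[0.1,-0.1,0.1],"rotation":[0,0,0]}]' 60; python3 -m creep '[{"grip":5.8,"dp":[0,0,0],"rotation":[0,0,0]},{"grip":5.8,"dp":[0,0,0],"rotation":[0,0,0]},{"grip":5.8,"dp":[-1,0,0],"rotation":[0,0,0]},{"grip":5.8,"dp":[-4,0,0],"rotation":[0,0,0]},{"grip":5.8,"dp":[-8,0,0],"rotation":[0,0,0]}]'; python3 -m creep '[{"grip":5.8,"dp":[-4,0,0],"rotation":[0,0,0]},{"grip":5.8,"dp":[-8,0,0],"rotation":[0.1,0,0]},{"grip":5.8,"dp":[-12,0,0],"rotation":[0.2,0,0]},{"grip":5.8,"dp":[-16,0,0],"rotation":[0.3,0,0]},{"grip":5.8,"dp":[-19.5,0,0],"rotation":[0.4,0,0]}]'; python3 -c "
from h import *
goal(.542,-.266,.30,-119.6)
p,d=snap('side','13')"
```

```text
time: 12.27
tool_pos: [0.64, 0.1566, 0.0273]
tcp_rot: [1.675, 0.824, -1.673]
wrist_force: [-1.4, -0.3, 2.1]
width: 0.738
time: 12.68
tool_pos: [0.6343, 0.1549, 0.1009]
tcp_rot: [1.663, 0.827, -1.686]
wrist_force: [-0.1, -0.3, -5.8]
width: 0.736
time: 13.1
tool_pos: [0.6388, 0.1558, 0.3031]
tcp_rot: [1.935, 0.504, -1.936]
wrist_force: [0.0, 0.1, -5.9]
width: 0.736
t13.10 pos [0.6388 0.1558 0.3031] yaw -60.8 dp [ 0.35 32.09 29.03] rot [ 1.026e+00  0.000e+00 -1.000e-03] F [ 0.   0.1 -5.9] w 0.736 q [ 0.2   0.2   1.57 -0.    1.37  1.26]
```

View pics/side13.png

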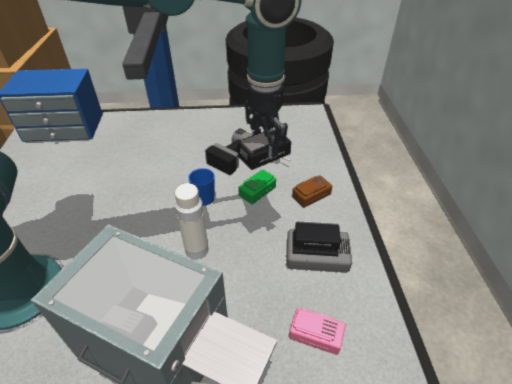

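The large pack is held at (262,150), the bystanders are unmoved, and the compact lies in the box at (123,322). Carrying over.

```bash
python3 -m creep '[{"grip":5.8,"dp":[0,2.7,2.4],"rotation":[0.11,0,0]},{"grip":5.8,"dp":[0,5.5,4.9],"rotation":[0.22,0,0]},{"grip":5.8,"dp":[0,8.3,7.5],"rotation":[0.33,0,0]},{"grip":5.8,"dp":[0,11.1,10],"rotation":[0.44,0,0]},{"grip":5.8,"dp":[0,13.9,12.5],"rotation":[0.55,0,0]}]';python3 -c "
from h import *
goal(.542,-.266,.30,-119.6)"
```

```text
time: 13.57
tool_pos: [0.5974, -0.0278, 0.2994]
tcp_rot: [-2.199, 0.043, 2.205]
wrist_force: [0.1, 0.0, -6.6]
width: 0.735
t13.57 pos [ 0.5974 -0.0278  0.2994] yaw -92.2 dp [-0.03 24.01  4.61] rot [ 0.478  0.003 -0.001] F [ 0.1  0.  -6.6] w 0.735 q [-0.09  0.09  1.71 -0.    1.35  1.52]
```

```bash
python3 -m creep '[{"grip":5.8,"dp":[0,3.9,0.7],"rotation":[0.1,0,0]},{"grip":5.8,"dp":[0,7.8,1.5],"rotation":[0.2,0,0]},{"grip":5.8,"dp":[0,11.7,2.2],"rotation":[0.3,0,0]},{"grip":5.8,"dp":[0,15.6,3],"rotation":[0.4,0,0]},{"grip":5.8,"dp":[0,19,3.6],"rotation":[0.478,0,0]}]';python3 -c "
from h import *
goal(.542,-.266,.30,-119.6)"
```

```text
time: 13.98
tool_pos: [0.5543, -0.2171, 0.2995]
tcp_rot: [-1.928, 0.512, 1.934]
wrist_force: [0.0, 0.7, -4.4]
width: 0.735
t13.98 pos [ 0.5543 -0.2171  0.2995] yaw -119.7 dp [-0.05  4.86 -1.35] rot [-0.001  0.003 -0.002] F [ 0.   0.7 -4.4] w 0.735 q [-0.41  0.09  1.71 -0.    1.35  1.67]
```

```bash
python3 -m creep '[{"grip":5.8,"dp":[0,3,-0.8],"rotation":[0,0,0]},{"grip":5.8,"dp":[2.5,4.7,-1.3],"rotation":[0,0,0]},{"grip":5.8,"dp":[5.5,4.7,-1.3],"rotation":[0,0,0]},{"grip":5.8,"dp":[8.5,4.7,-1.3],"rotation":[0,0,0]},{"grip":5.8,"dp":[9.5,4.7,-1.3],"rotation":[0,0,0]}]'
python3 - <<'E'
from h import *
p,d=snap('side','14');W=cloud("side",d)
goal(.542,-.266,.187,-119.6)
f=np.array([-.8695,.4939]); l=np.array([-.4939,-.8695])
X=(W[...,:2]-[.4847,-.2337]); a=X@f; b=X@l
m2=(abs(b)<.06)&(a>-.16)&(W[...,2]>.17)&(W[...,2]<.245)&(a<-.095)
print(cv2.minAreaRect(np.float32(np.stack([a[m2],b[m2]],1)*1000)),np.percentile(a[m2],[0,2]),np.percentile(b[m2],[0,50,100]),np.percentile(W[m2][:,2],[1,50,98]))
cv2.imwrite('pics/c14.png',cv2.resize(p[240:384,150:310,::-1],(640,576)))
E
```

```text
time: 14.4
tool_pos: [0.5402, -0.2611, 0.1991]
tcp_rot: [-1.921, 0.505, 1.943]
wrist_force: [-0.9, 0.9, -7.2]
width: 0.734
t14.45 pos [ 0.5401 -0.2605  0.1986] yaw -119.4 dp [ 1.16  0.39 -0.45] rot [ 0.003  0.013 -0.001] F [-0.3  0.5 -7.6] w 0.739 q [-0.49  0.16  1.81 -0.    1.18  1.59]
((-108.17218017578125, -3.0620040893554688), (63.57111358642578, 26.350934982299805), 89.8282699584961) [-0.12142542 -0.12117186] [-0.03486898  0.00366724  0.02873961] [0.17931556 0.21409943 0.22621579]
```

View pics/c14.png

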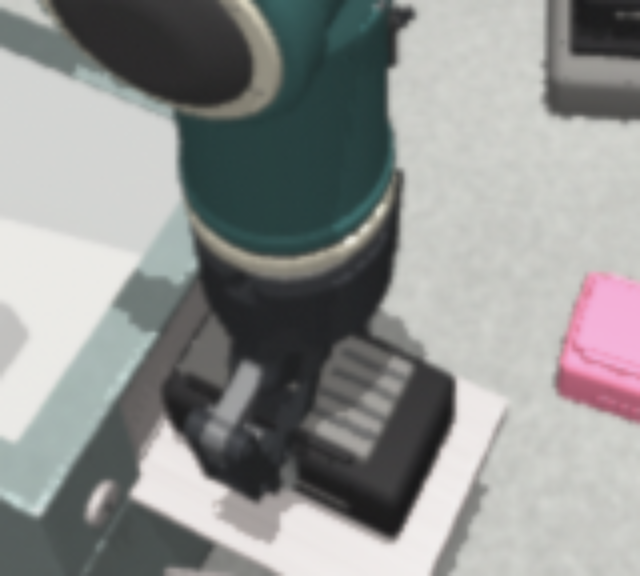

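Crop: the large pack is level over the sill, rear end at (420,450), about 3 mm off centre. Setting down.

```bash
python3 -m creep '[{"grip":5.8,"dp":[0.3,0.2,-0.3],"rotation":[0,0,0]},{"grip":5.8,"dp":[0.6,0.2,-0.3],"rotation":[0,0,0]},{"grip":5.8,"dp":[0.9,0.2,-0.3],"rotation":[0,0,0]},{"grip":5.8,"dp":[1.1,0.2,-0.3],"rotation":[0,0,0]},{"grip":5.8,"dp":[1.2,0.2,-0.3],"rotation":[0,0,0]}]'; python3 -c "
from h import *
goal(.542,-.266,.187,-119.6)"
```

```text
time: 14.87
tool_pos: [0.5471, -0.2655, 0.1956]
tcp_rot: [-1.936, 0.507, 1.932]
wrist_force: [0.2, -0.3, -5.7]
width: 0.733
t14.87 pos [ 0.5471 -0.2655  0.1956] yaw -119.4 dp [0.85 0.29 0.43] rot [ 0.004 -0.002 -0.   ] F [ 0.2 -0.3 -5.7] w 0.733 q [-0.49  0.17  1.81 -0.    1.16  1.59]
```

```bash
python3 -m creep '[{"grip":5.8,"dp":[0.3,0.3,0.2],"rotation":[0.004,0,0]},{"grip":5.8,"dp":[0.6,0.3,0.2],"rotation":[0.004,0,0]},{"grip":5.8,"dp":[0.8,0.3,0.2],"rotation":[0.004,0,0]},{"grip":5.8,"dp":[0.9,0.3,0.2],"rotation":[0.004,0,0]},{"grip":5.8,"dp":[0.9,0.3,0.2],"rotation":[0.004,0,0]}]'; python3 -c "
from h import *
goal(.542,-.266,.187,-119.6)"
```

```text
time: 15.28
tool_pos: [0.543, -0.2672, 0.1872]
tcp_rot: [-1.931, 0.511, 1.93]
wrist_force: [-4.6, 1.4, 4.7]
width: 0.735
t15.28 pos [ 0.543  -0.2672  0.1872] yaw -119.6 dp [ 0.02 -0.06  0.15] rot [-0.001 -0.001 -0.   ] F [-4.6  1.4  4.7] w 0.735 q [-0.5   0.18  1.82 -0.    1.14  1.59]
```

Down on the sill. Releasing, lifting and going behind.

```bash
python3 -m creep '[{"grip":6.6,"dp":[-0.1,0,0],"rotation":[0,0,0]},{"grip":7.5,"dp":[-0.1,0,0],"rotation":[0,0,0]},{"grip":8.5,"dp":[-0.1,0,0],"rotation":[0,0,0]},{"grip":8.5,"dp":[-0.1,0,0],"rotation":[0,0,0]},{"grip":8.5,"dp":[-0.1,0,0],"rotation":[0,0,0]}]';python3 -m creep '[{"grip":8.5,"dp":[-1.5,0,0],"rotation":[0,0,0]},{"grip":8.5,"dp":[-4,0,0],"rotation":[0,0,0]},{"grip":8.5,"dp":[-8,0,0],"rotation":[0,0,0]},{"grip":5,"dp":[-9,0,-1],"rotation":[0,0,0]},{"grip":4,"dp":[-9,0,-4],"rotation":[0,0,0]}]'; python3 -m creep '[{"grip":4,"dp":[0,0,-3],"rotation":[0,0,0]},{"grip":4,"dp":[0,0,-5.2],"rotation":[0,0,0]},{"grip":4,"dp":[0,0,-5.2],"rotation":[0,0,0]},{"grip":4,"dp":[0,0,-5.2],"rotation":[0,0,0]}]'; python3 -c "
from h import *
goal(.6238,-.3127,.196,-119.6)"
```

```text
time: 15.7
tool_pos: [0.5433, -0.2671, 0.1864]
tcp_rot: [-1.931, 0.511, 1.93]
wrist_force: [0.6, 1.2, 0.7]
width: 0.995
time: 16.12
tool_pos: [0.5787, -0.287, 0.2828]
tcp_rot: [-1.939, 0.512, 1.924]
wrist_force: [0.2, -0.3, -0.1]
width: 0.743
time: 16.45
tool_pos: [0.6235, -0.3128, 0.2752]
tcp_rot: [-1.929, 0.51, 1.932]
wrist_force: [0.7, 0.3, -0.0]
width: 0.467
t16.45 pos [ 0.6235 -0.3128  0.2752] yaw -119.6 dp [ 7.92 -0.02 -0.03] rot [-0.001  0.001  0.   ] F [ 0.7  0.3 -0. ] w 0.467 q [-0.5   0.29  1.51  0.    1.34  1.59]
```

```bash
python3 -m creep '[{"grip":4,"dp":[2.5,0,0],"rotation":[0,0,0]},{"grip":4,"dp":[5,0,0],"rotation":[0,0,0]},{"grip":4,"dp":[7,0,0],"rotation":[0,0,0]},{"grip":4,"dp":[7.8,0,0],"rotation":[0,0,0]},{"grip":4,"dp":[7.8,0,0],"rotation":[0,0,0]}]'; python3 -c "
from h import *
goal(.6238,-.3127,.196,-119.6)
p,d=snap('side','15');cv2.imwrite('pics/c15.png',cv2.resize(p[240:384,150:310,::-1],(640,576)))"
```

```text
time: 16.87
tool_pos: [0.6207, -0.3112, 0.195]
tcp_rot: [-1.924, 0.509, 1.936]
wrist_force: [-0.5, 0.2, -0.6]
width: 0.473
t16.87 pos [ 0.6207 -0.3112  0.195 ] yaw -119.6 dp [-0.1  -0.02 -0.35] rot [-0.001  0.006 -0.   ] F [-0.5  0.2 -0.6] w 0.473 q [-0.5   0.34  1.61  0.    1.21  1.59]
```

View pics/c15.png

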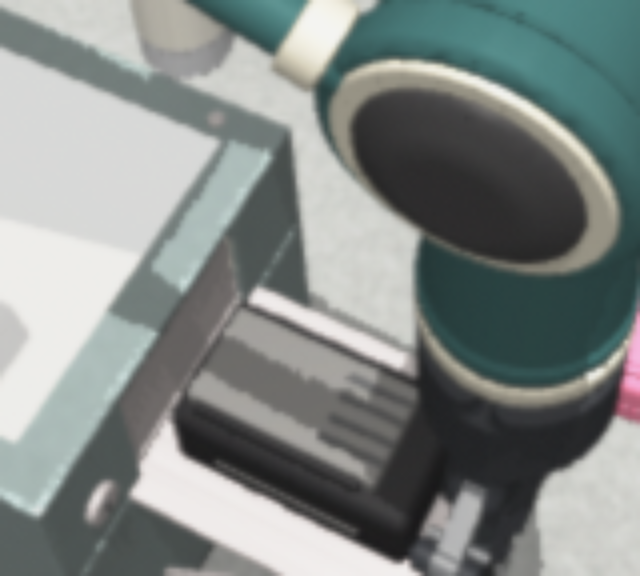

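The large pack is straight on the sill with its nose at the flap, and the fingers are behind it. Pushing.

```bash
python3 -m creep '[{"grip":4,"dp":[0,0,1.3],"rotation":[0,0,0]},{"grip":4,"dp":[0,0,2.6],"rotation":[0,0,0]},{"grip":4,"dp":[0,0,3.9],"rotation":[0,0,0]},{"grip":4,"dp":[0,0,5.2],"rotation":[0,0,0]},{"grip":4,"dp":[0,0,6.5],"rotation":[0,0,0]}]'; python3 -m creep '[{"grip":4,"dp":[0,0,1.2],"rotation":[0,0,0]},{"grip":4,"dp":[0,0,2.4],"rotation":[0,0,0]},{"grip":4,"dp":[0,0,3.4],"rotation":[0,0,0]},{"grip":4,"dp":[0,0,3.8],"rotation":[0,0,0]}]';  python3 -c "
from h import *
goal(.4847+.8695*.012,-.2337-.494*.012,.196,-119.6)
p,d=snap('side','16');cv2.imwrite('pics/c16.png',cv2.resize(p[200:384,60:310,::-1],(750,552)))"
```

```text
time: 17.33
tool_pos: [0.5697, -0.2822, 0.202]
tcp_rot: [-1.943, 0.514, 1.921]
wrist_force: [7.9, -4.7, -1.7]
width: 0.464
time: 17.67
tool_pos: [0.5374, -0.2637, 0.2039]
tcp_rot: [-1.946, 0.515, 1.918]
wrist_force: [6.9, -3.4, 4.0]
width: 0.469
t17.67 pos [ 0.5374 -0.2637  0.2039] yaw -119.6 dp [ 0.72 -0.    4.88] rot [-0.001 -0.014  0.   ] F [ 6.9 -3.4  4. ] w 0.469 q [-0.5   0.14  1.83 -0.    1.16  1.59]
```

View pics/c16.png

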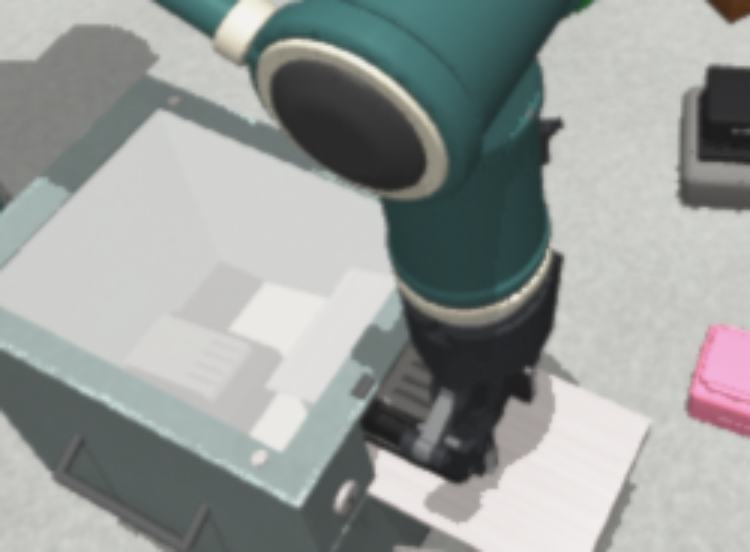

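Crop: the flap is riding on the pack (330,340), two-thirds in. Continuing to the face.

```bash
python3 -m creep '[{"grip":4,"dp":[0.2,0,1.2],"rotation":[0,0,0]},{"grip":4,"dp":[0.2,0,2.4],"rotation":[0,0,0]},{"grip":4,"dp":[0.2,0,3.4],"rotation":[0,0,0]},{"grip":4,"dp":[0.2,0,4.2],"rotation":[0,0,0]},{"grip":4,"dp":[0.2,0,4.5],"rotation":[0,0,0]}]';  python3 -c "
from h import *
goal(.4847+.8695*.012,-.2337-.494*.012,.196,-119.6)
p,d=snap('side','17');cv2.imwrite('pics/c17.png',cv2.resize(p[200:384,60:310,::-1],(750,552)))"
```

```text
time: 18.13
tool_pos: [0.4963, -0.2404, 0.2005]
tcp_rot: [-1.94, 0.513, 1.923]
wrist_force: [12.8, -7.8, 2.3]
width: 0.473
t18.13 pos [ 0.4963 -0.2404  0.2005] yaw -119.6 dp [ 0.45 -0.    0.14] rot [-0.    -0.008  0.   ] F [12.8 -7.8  2.3] w 0.473 q [-0.5   0.06  1.93 -0.    1.15  1.59]
```

View pics/c17.png

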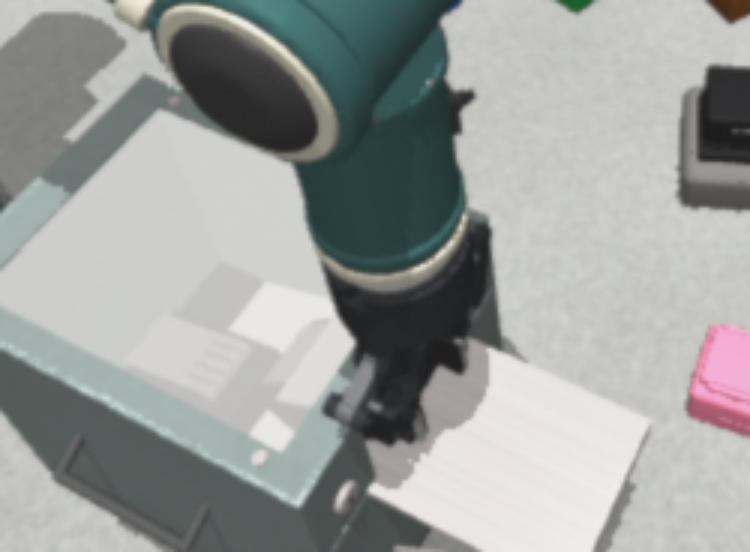

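Fingers at the face; the pack is just going over. Waiting, then withdrawing.

```bash
python3 -m creep '[{"grip":4,"dp":[0,0,0.2],"rotation":[0,0,0]},{"grip":4,"dp":[0,0,0.2],"rotation":[0,0,0]},{"grip":4,"dp":[0,0,-2],"rotation":[0,0,0]},{"grip":4,"dp":[0,0,-5],"rotation":[0,0,0]},{"grip":4,"dp":[0,0,-8],"rotation":[0,0,0]}]'; python3 -m creep '[{"grip":4,"dp":[-1,0,-2],"rotation":[0,0,0]},{"grip":4,"dp":[-3,0,-4],"rotation":[0,0,0]},{"grip":4,"dp":[-6,0,-6],"rotation":[0,0,0]},{"grip":4,"dp":[-8,0,-7],"rotation":[0,0,0]}]'; python3 -c "
from h import *
goal(.4847+.8695*.012,-.2337-.494*.012,.193,-119.6)
for n in('top','side'): snap(n,'18')
p,d=load('pics/side18.npz')
t,d=load('pics/top18.npz')
cv2.imwrite('pics/c18.png',np.hstack([cv2.resize(p[200:384,30:230,::-1],(400,368)),cv2.resize(t[200:384,310:510,::-1],(400,368))]))"
```

```text
time: 18.6
tool_pos: [0.564, -0.2789, 0.1965]
tcp_rot: [-1.93, 0.51, 1.932]
wrist_force: [-0.1, -0.3, 0.7]
width: 0.471
time: 18.93
tool_pos: [0.6262, -0.3144, 0.2775]
tcp_rot: [-1.931, 0.511, 1.931]
wrist_force: [0.8, -0.5, 1.0]
width: 0.469
t18.93 pos [ 0.6262 -0.3144  0.2775] yaw -119.6 dp [ 8.45 -0.02 15.09] rot [-0.001  0.    -0.   ] F [ 0.8 -0.5  1. ] w 0.469 q [-0.5   0.3   1.5  -0.    1.34  1.59]
```

View pics/c18.png

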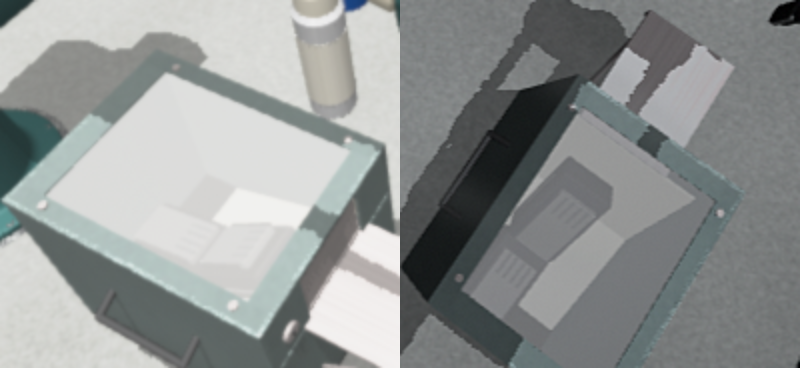

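Both packs are in the box. I'll check the flap plane numerically, and that the bystanders haven't moved.

```bash
python3 -m creep '[{"grip":4,"dp":[0,0,-1],"rotation":[0,0,0]},{"grip":4,"dp":[-2,0,-3],"rotation":[0,0,0]},{"grip":4,"dp":[-4,0,-5],"rotation":[0,0,0]},{"grip":4,"dp":[-4,0,-5],"rotation":[0,0,0]},{"grip":4,"dp":[-4,0,-5],"rotation":[0,0,0]}]' >/dev/null
python3 - <<'E'
from h import *
f=np.array([-.8695,.4939]); l=np.array([-.4939,-.8695])
def fl(n,W):
    X=(W[...,:2]-[.4847,-.2337]); a=X@f; b=X@l
    for z in(.17,.19,.21,.225):
        m=(abs(b)<.03)&(abs(W[...,2]-z)<.006)&(a>-.05)&(a<.1)
        if m.sum(): print(n,z,m.sum(),np.percentile(a[m],[5,50,95]).round(4))
for t in('0','19'):
  for n in('side','top'):
    if t=='19': snap(n,t)
    p,d=load(f"pics/{n}{t}.npz"); fl(n+t,cloud(n,d))
a,_=load('pics/top0.npz');b,_=load('pics/top19.npz')
df=(cv2.absdiff(a,b).max(-1)>40).astype(np.uint8)
k,lab,s,c=cv2.connectedComponentsWithStats(df)
for i in range(1,k):
    if s[i,4]>15: print('diff',s[i])
p,d=load('pics/side19.npz')
cv2.imwrite('pics/c19.png',cv2.resize(p[220:384,100:300,::-1],(700,574)))
print(bot.read_state()['time'],bot.read_state()['joint_vel'].round(3))
E
```

```text
side0 0.17 95 [-0.0284  0.0019  0.0028]
side0 0.19 78 [0.0018 0.0023 0.0029]
side0 0.21 82 [0.0016 0.0022 0.0028]
side0 0.225 38 [0.0017 0.0021 0.003 ]
top0 0.17 5 [-0.04   -0.0357 -0.0249]
side19 0.17 91 [-0.0251  0.0019  0.003 ]
side19 0.19 81 [0.0017 0.0024 0.0029]
side19 0.21 81 [0.0017 0.0022 0.0028]
side19 0.225 37 [0.0017 0.0022 0.0029]
top19 0.17 2 [-0.0365 -0.0307 -0.0249]
diff [496 141  16  37 340]
diff [238 165  48  53 887]
diff [ 338  180   94   87 1733]
diff [ 324  205  131  178 3627]
diff [   0  292  154   92 5806]
diff [ 215  300  110   84 4611]
19.55 [ 0.    -0.005  0.017 -0.001  0.001 -0.   ]
```

View pics/c19.png

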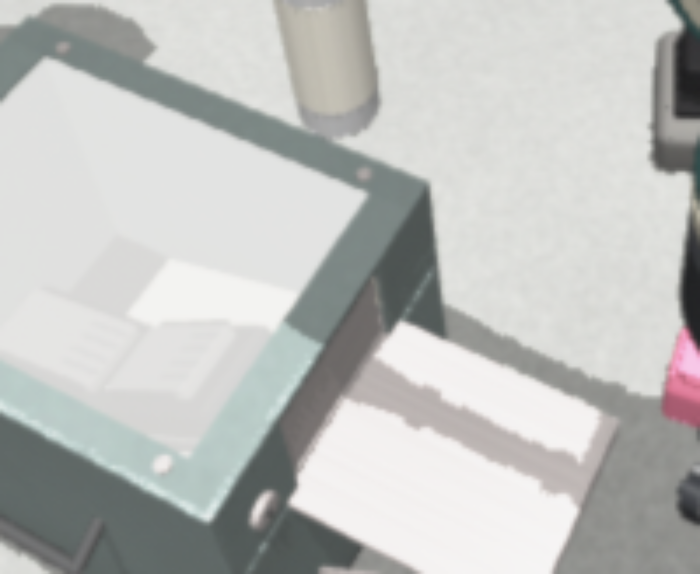

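View pics/top19.png

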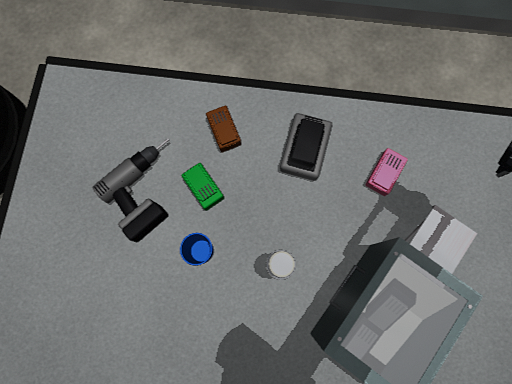

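The flap plane matches the picture taken before the job (about 2 mm at every height). Both packs lie inside, the sill is empty, the bystanders at (280,264), (197,249), (130,195) and (306,147) are unmoved, and the arm is clear. Handing in.

```bash
python3 -c "
from workcell import bot
print(bot.finish_job())"
```

```text
the job is handed in; nothing more can be done
None
```

Both spent packs are in the battery return box. I put the compact one in first, then the large one. Each was laid lengthwise on the sill and pushed in with its own nose opening the flap, then the gripper drew back. I handed in at about 19.6 s.

- **Packs:** through the roof window both lie in the box. The large one rests against or partly on the compact one, near the foot of the chute. The sill is empty.
- **Flap:** it is shut. Its measured plane in the side view matches the picture from before the job to about 0.1 mm at every height I could check.
- **Bystanders:** comparing the top views before and after, the charger with its good pack, the drill, the spray can, the beaker and the coloured look-alikes have not moved. The only changes were the packs, the box interior, shadows and the arm.
- **Forces:** the highest wrist force reported after any move was about 15 N. I did not record it between those readings.

No check failed or disagreed. During the pushes the tool rode up to about 8 mm above its set height, and the packs still went in straight.

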